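Weigh the full pail

ROBOT

A 6-joint arm with a two-finger parallel gripper is mounted at the origin on the work surface. World frame = base frame: x ahead of the robot, y to its left, z up, the work surface at z = 0. Lengths are in m, angles in rad, forces in N, time in s.
With the tool pointing down it reaches from about 0.325 to 1 m from the base axis. Payload 5.1 kg.
Tool frame: the origin (TCP) lies on the centre line of the jaws, within the pads' length; the fingertips stand 11 mm ahead of it and the grasp point (between the pads) lies 8 mm behind it; z points along the fingers, y is the line along which they close (so a half turn about z gives the same grasp; the last joint's range is limited). The gripper opens to 85 mm and grips with 20 to 120 N. Pads are 22 mm wide; open, the fingers measure 114 mm over their backs; the gripper's body (76 mm by 85 mm) begins 54 mm behind the grasp point. The pads swing forward as they close: fully open they stand 13 mm farther back than shut.
Start: joints at [-1.317, 0.124, 1.65, -0, 1.367, -0.083], TCP at [0.215, -0.613, 0.242] pointing down, gripper open.
Joint ranges: [-2.61, 2.61], [-1.02, 2.33], [0.03, 2.71], [-1.35, 4.49], [0.32, 2.68], [-2.91, 2.91]. Speed limits (rad/s): [2.57, 2.57, 3.14, 3.14, 3.14, 3.14].

INTERFACE

Orientations are given as a unit quaternion [x, y, z, w].
In Python, from plant import env, viewer, job gives the robot as it stands.
- The arm moves only by the shell command python3 -m creep 'ROWS' [FORCE]. ROWS is JSON, one flat list of numbers, 7 for each row, row after row: the turn, a rotation vector about the tool's x, y, z in degrees, then the shift along the tool's x, y, z in mm, then the opening, from 0 (shut) to 1 (fully open). In form: [wx, wy, wz, x, y, z, fingers, wx, wy, wz, x, y, z, fingers, ...]. A call has 1 to 12 rows; each row shifts and turns the commanded pose from where the row before left it, along the tool's axes as they then stand; what a row does not reach is not made up. A row lasts 1/10 s, in which the tool goes at most 50 mm and 8.59 degrees, less where a joint would pass 70% of its speed; a pose out of reach is approached as far as the arm can. A call is refused whole if a number of a shift passes 50 or a number of a turn 8.59, either way. A call with a gripper value outside its range is refused whole. The fingers move at their own pace and stop on an object; FORCE is the grip in N (left out, the last holds). Time passes only in rows, so rows that do not move let the fingers close. It gives the time, the measured TCP pose, the force, the opening and the grip force at its end, in the units of the state.
- env.get_obs(): the state, without advancing time (a new reading comes with each control period).
- viewer.camera(name): name is "scene" or "top" or "wrist"; returns a dict with "img" (480x640x3 uint8, red, green, blue), "mtx" (3x3 intrinsics, pixels), "R" (3x3) and "t" (3): a world point X has camera coordinates R X + t. Camera axes: x right, y down, z forward; pixel columns grow to the right and rows downward; lengths in m; the calibration is good to about 2 mm. A picture is of the moment at which its call begins. There is no depth.
- job.finish_job(): hands the job in; it is judged then, once.
The state is a dict: "clock": time; "joints": joint angles; "joint_vel": joint speeds; "joint_efforts": joint torques, N m; "ee_pos": TCP position; "eef_rot": TCP orientation; "ft_force": force on the tool from outside, world axes, zero at the start; "ft_torque": the same for the moment, N m; "finger_gap": finger opening in m; "finger_force": force on a finger pad.
Only numpy, scipy, OpenCV 4.12 (cv2) and the standard library are available. Lean on these libraries where they do the work, as an engineer would, in place of code of your own. Each camera call takes 0.05 s, during which the arm holds its last target. There are 200 camera calls.

TASK

Of the three identical lidded pails on the table only one is full; feel which one it is, for instance by tipping or lifting them a little, without knocking any over. Swing the full pail's folded wire handle up, carry the pail hanging by that handle to the bench scale and set it down gently, standing upright in the middle of the weighing platform, and let go. Leave the two empty pails standing about where they are, and do not disturb the other things on the table.

Things in the scene. Friction and masses are not known exactly. Their poses are not given: they have to be found in the camera images.
- pail_a: one of three identical white plastic pails, lid fixed on; the full one weighs about 0.86 kg, the others about 0.2 kg, and only the weight tells. 120 mm tall, diameter 104 mm at the bottom, 120 below the lid; lid rim 127 mm across, 104 to 120 mm above the base. Origin: centre of the underside, z up; its -x side, with the folded handle, faces the robot's side within 0.5 rad. Handle ears at y = +-64 mm
- bail_a: wire handle of pail_a, hinged about the pail's y axis, 98 mm above its base. Origin: on the hinge line, midway between the ears; its -x axis points to the grip. Starts folded on the pail's -x side, 0 to 0.5 rad below level (0.5 is the stop; no room for a finger between grip and wall), swings up over the lid to the far side. The hinge is a little stiff (0.03 N m): it stays where it is left
- grip_a (a point): centre of the handle's grip, a round white plastic sleeve 16 mm thick and 66 mm long, lying along the pail's y axis, 82 mm from the hinge line; 180 mm above the pail's base when the handle stands straight up
- pail_b: one of three identical white plastic pails, lid fixed on; the full one weighs about 0.86 kg, the others about 0.2 kg, and only the weight tells. 120 mm tall, diameter 104 mm at the bottom, 120 below the lid; lid rim 127 mm across, 104 to 120 mm above the base. Origin: centre of the underside, z up; its -x side, with the folded handle, faces the robot's side within 0.5 rad. Handle ears at y = +-64 mm
- bail_b: wire handle of pail_b, hinged about the pail's y axis, 98 mm above its base. Origin: on the hinge line, midway between the ears; its -x axis points to the grip. Starts folded on the pail's -x side, 0 to 0.5 rad below level (0.5 is the stop; no room for a finger between grip and wall), swings up over the lid to the far side. The hinge is a little stiff (0.03 N m): it stays where it is left
- grip_b (a point): centre of the handle's grip, a round white plastic sleeve 16 mm thick and 66 mm long, lying along the pail's y axis, 82 mm from the hinge line; 180 mm above the pail's base when the handle stands straight up
- pail_c: one of three identical white plastic pails, lid fixed on; the full one weighs about 0.86 kg, the others about 0.2 kg, and only the weight tells. 120 mm tall, diameter 104 mm at the bottom, 120 below the lid; lid rim 127 mm across, 104 to 120 mm above the base. Origin: centre of the underside, z up; its -x side, with the folded handle, faces the robot's side within 0.5 rad. Handle ears at y = +-64 mm
- bail_c: wire handle of pail_c, hinged about the pail's y axis, 98 mm above its base. Origin: on the hinge line, midway between the ears; its -x axis points to the grip. Starts folded on the pail's -x side, 0 to 0.5 rad below level (0.5 is the stop; no room for a finger between grip and wall), swings up over the lid to the far side. The hinge is a little stiff (0.03 N m): it stays where it is left
- grip_c (a point): centre of the handle's grip, a round white plastic sleeve 16 mm thick and 66 mm long, lying along the pail's y axis, 82 mm from the hinge line; 180 mm above the pail's base when the handle stands straight up
- scale: low electronic bench scale, standing on the table, immovable: grey housing with a square steel weighing platform 200 x 200 mm, and a 47 mm deep display strip on its -x side. Origin: under the centre of the platform, at table height
- scale_top (a point): centre of the top face of the weighing platform, 55 mm above the table
- oil_bottle: amber glass oil bottle, diameter 56 mm, 190 mm tall, standing beyond the middle of the table; a bystander. Origin at the centre of its underside
- sauce_bowl: small steel bowl, rim diameter 100 mm, 40 mm tall, in front of the middle of the table; a bystander. Origin at the centre of its underside
- cup: plain steel cup, diameter 68 mm, 75 mm tall, beyond on the left; a bystander. Origin at the centre of its underside
- salt_jar: clear jar with white cap, diameter 64 mm, 85 mm tall, beyond on the right; a bystander. Origin at the centre of its underside
- spoon: steel spoon, 200 mm long, lying far on the left; a bystander. Origin under it, near its middle
There are look-alikes about, which are no part of the job. Leave any pink look-alike of the pail_b alone.

How it is judged:
By the outcome, as a careful person would: the job done as asked, in the order asked, and still so for the second after the job is handed in, with the robot touching nothing.
It also fails if it takes over 72 s, if anything falls off the work surface, if the arm or the gripper's body presses on something with over 40 N, if the wrist force passes 120 N, or if a joint passes its speed limit or range.

## Working session

There is one attempt and no reset: what is moved stays moved. The work goes in short steps, Python scripts to look and compute and a shell command to move; the robot and the scene stay as the last step left them, time stands still between calls to the robot, and variables do not carry over. Pictures are saved under pics/ and viewed, at most 15 in all, crops included, and the job is handed in when it is done.

```bash
mkdir -p pics
cat > look.py <<'E'
import sys,cv2
from plant import env,viewer
import numpy as np,pickle
for n in sys.argv[2:]:
    c=viewer.camera(n); cv2.imwrite(f'pics/{sys.argv[1]}_{n}.png',c['img'][:,:,::-1]); pickle.dump(c,open(f'{sys.argv[1]}_{n}.pkl','wb'))
o=env.get_obs(); print({k:np.round(o[k],3).tolist() for k in('clock','ee_pos','eef_rot','joints','ft_force','finger_gap')})
E
python3 look.py a top scene wrist; ls
```

```text
{'clock': 0.15, 'ee_pos': [0.215, -0.613, 0.241], 'eef_rot': [0.986, 0.168, -0.0, -0.001], 'joints': [-1.317, 0.124, 1.651, 0.0, 1.367, -0.083], 'ft_force': [-0.641, -0.208, 0.479], 'finger_gap': 0.085}
a_scene.pkl
a_top.pkl
a_wrist.pkl
look.py
pics
```

View pics/a_top.png

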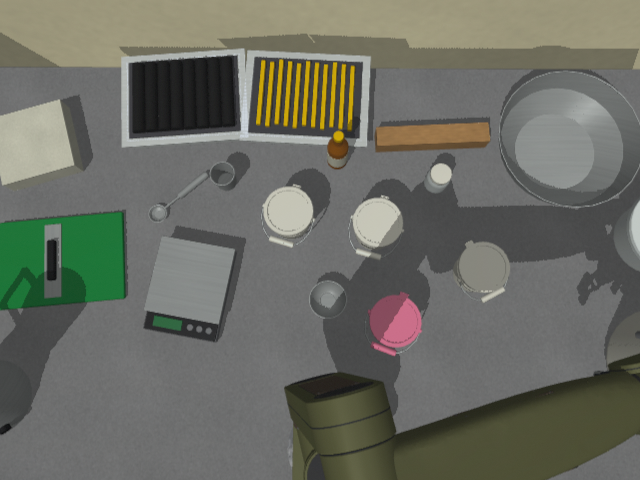

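View pics/a_scene.png

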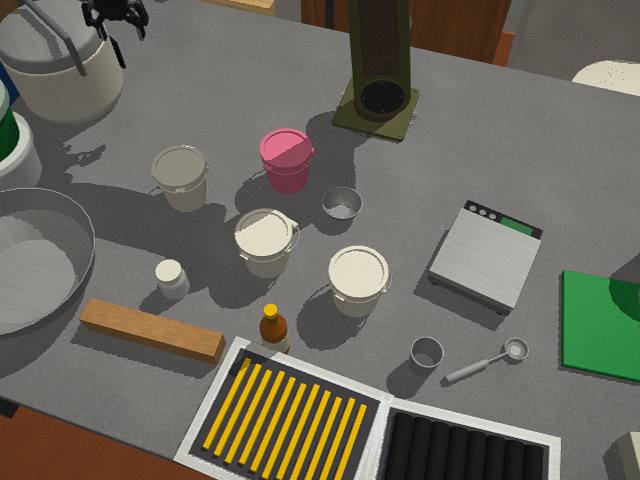

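Top view: the white pails have lids at about (288,211), (377,223) and (482,267), the last one in shadow. Pails that could be mistaken for them are the pink one at (395,320) and the large white ones at the right edge (635,230). The scale platform is near (192,280), the bowl (328,299), the bottle (338,150), the jar (438,178) and the cup (222,174). I choose the three small white pails and check them in a close crop.

```bash
cat > geo.py <<'E'
import pickle,numpy as np
def ray(c,u,v,z):
    d=c['R'].T@np.linalg.inv(c['mtx'])@[u,v,1.]; o=-c['R'].T@c['t']; return o+d*(z-o[2])/d[2]
def proj(c,X):
    p=c['mtx']@(c['R']@np.asarray(X)+c['t']); return p[:2]/p[2]
E
python3 - <<'E'
import cv2,pickle,numpy as np
from geo import *
c=pickle.load(open('a_top.pkl','rb'))
im=c['img'][170:320,240:520,::-1]; im=cv2.resize(im,None,fx=2.85,fy=2.85,interpolation=cv2.INTER_CUBIC)
cv2.imwrite('pics/crop1.png',im)
for n,u,v,z in [('p1',288,211,.12),('p2',377,223,.12),('p3',482,267,.12),('pink',395,320,.12),('bowl',328,299,.04),('bottle',338,136,.19),('jar',441,172,.085),('cup',222,172,.075)]+[('sc',*p,.055) for p in((163,237),(236,248),(219,327),(146,313))]: print(n,ray(c,u,v,z).round(3))
print((-c['R'].T@c['t']).round(3))
E
```

```text
p1 [0.593 0.117 0.12 ]
p2 [ 0.563 -0.109  0.12 ]
p3 [ 0.452 -0.369  0.12 ]
pink [ 0.32 -0.15  0.12]
bowl [0.377 0.014 0.04 ]
bottle [ 0.768 -0.008  0.19 ]
jar [ 0.71  -0.283  0.085]
cup [0.71  0.299 0.075]
sc [0.536 0.452 0.055]
sc [0.508 0.257 0.055]
sc [0.302 0.293 0.055]
sc [0.337 0.483 0.055]
[0.268 0.02  1.463]
```

View pics/crop1.png

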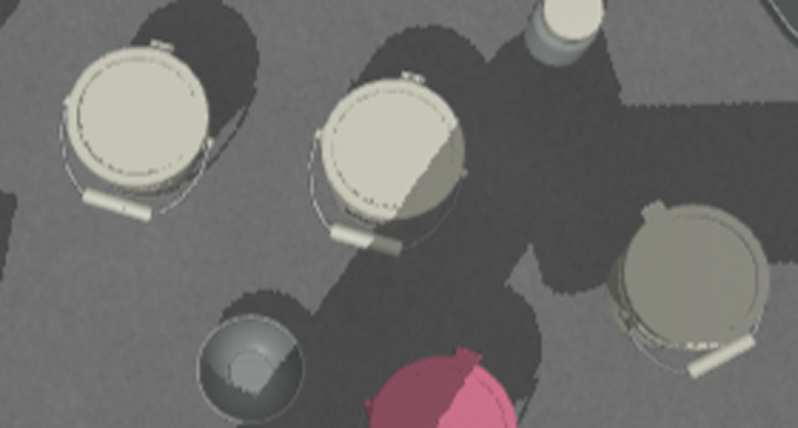

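The crop confirms three small white pails. Their lids are at crop (139,117), (393,149) and (697,276), with folded grips at (117,205), (366,240) and (721,355). I'll compute the poses and start moving behind pail 3.

```bash
python3 - <<'E'
import pickle,numpy as np
from geo import *
c=pickle.load(open('a_top.pkl','rb'))
f=lambda x,y,z: ray(c,240+x/2.85,170+y/2.85,z)
for n,l,g1,g2 in [(1,(139,117),(84,196),(150,213)),(2,(393,149),(332,232),(400,248)),(3,(697,276),(690,370),(753,341))]:
    L=f(*l,.12); 
    best=None
    for b in np.linspace(0,.5,26):   # bail angle below level
        z=.098-.082*np.sin(b); A,B=f(*g1,z),f(*g2,z); m=(A+B)/2; r=np.hypot(*(m-L)[:2])-.082*np.cos(b)
        if best is None or abs(r)<abs(best[0]): best=(r,b,m,A-B)
    r,b,m,d=best; w=(L-m)[:2]
    print(n,L.round(3),'grip',m.round(3),'b',round(b,2),'res',round(r,4),'yaw c-g',round(np.arctan2(w[1],w[0]),3),'yaw sleeve',round(np.arctan2(-d[0],d[1]),3))
E
python3 -m creep '[0,0,6.45,0,0,0,0, 0,0,6.45,0,0,0,0, 0,0,6.45,0,0,0,0, 0,0,0,37,-27,0,0, 0,0,0,37,-27,0,0, 0,0,0,37,-27,0,0, 0,0,0,37,-27,0,0, 0,0,0,37,-27,0,0, 0,0,0,37,-27,0,0, 0,0,0,37,-27,0,0, 0,0,0,37,-27,0,0, 0,0,0,37,-27,0,0]' 40
```

```text
1 [0.593 0.115 0.12 ] grip [0.525 0.138 0.059] b 0.5 res 0.0002 yaw c-g -0.327 yaw sleeve -0.249
2 [ 0.565 -0.111  0.12 ] grip [ 0.491 -0.09   0.069] b 0.36 res 0.0 yaw c-g -0.274 yaw sleeve -0.229
3 [ 0.453 -0.375  0.12 ] grip [ 0.389 -0.411  0.062] b 0.46 res 0.0 yaw c-g 0.508 yaw sleeve 0.427
clock: 1.35
ee_pos: [0.5492, -0.3693, 0.242]
eef_rot: [1.0, -0.0, -0.0, -0.0]
ft_force: [-0.4, -0.5, -0.7]
finger_gap: 0.0001
finger_force: 0.0
```

```bash
python3 -m creep '[0,0,0,0,6,45,0, 0,0,0,0,0,45,0, 0,0,0,-8,0,45,0, 0,0,0,-7,0,0,0, 0,0,0,0,0,0,0]'; for k in 1 2 3 4 5; do python3 -m creep '[0,0,0,-2,0,0,0, 0,0,0,0,0,0,0]' | grep -E 'ee_pos|ft_f'; done
```

```text
clock: 1.85
ee_pos: [0.5318, -0.3764, 0.1066]
eef_rot: [1.0, -0.001, -0.001, -0.001]
ft_force: [0.7, -0.7, 0.5]
finger_gap: -0.0003
finger_force: 0.0
ee_pos: [0.5326, -0.3784, 0.1114]
ft_force: [-0.6, -0.0, 0.3]
ee_pos: [0.5295, -0.3774, 0.1091]
ft_force: [0.2, 0.1, 0.3]
ee_pos: [0.5275, -0.3771, 0.1082]
ft_force: [1.5, 0.8, 2.0]
ee_pos: [0.5252, -0.3769, 0.1077]
ft_force: [1.5, -0.0, 1.7]
ee_pos: [0.5229, -0.3768, 0.1073]
ft_force: [1.9, 0.4, 1.2]
```

```bash
for k in 1 2 3; do python3 -m creep '[0,0,0,-1,0,0,0, 0,0,0,0,0,0,0]' | grep -E 'ee_pos|ft_f'; done;  for k in 1 2 3 4; do python3 -m creep '[0,0,0,0,0,0,0]' | grep -E 'ft_f'; done; python3 -m creep '[0,0,0,30,0,0,0, 0,0,0,20,0,-30,0, 0,0,0,0,0,-50,0,0,0,0,0,0,-40,0,0,0,0,0,0,0,0]'; python3 look.py b top
```

```text
ee_pos: [0.5219, -0.3767, 0.1073]
ft_force: [2.3, 0.2, 1.8]
ee_pos: [0.5208, -0.3767, 0.1072]
ft_force: [0.6, -0.1, 0.7]
ee_pos: [0.5198, -0.3767, 0.1072]
ft_force: [1.8, -0.1, 1.8]
ft_force: [1.6, 0.3, 0.7]
ft_force: [2.5, -0.3, 1.4]
ft_force: [1.5, 0.2, 0.2]
ft_force: [0.6, -0.1, 0.6]
clock: 4.35
ee_pos: [0.5726, -0.3789, 0.2359]
eef_rot: [1.0, -0.0, 0.005, 0.004]
ft_force: [-0.1, 1.0, 1.6]
finger_gap: -0.0
finger_force: 0.0
{'clock': 4.4, 'ee_pos': [0.571, -0.378, 0.232], 'eef_rot': [1.0, -0.0, 0.003, 0.002], 'joints': [-0.663, 0.201, 1.58, -0.001, 1.353, 0.909], 'ft_force': [-0.049, -0.555, -1.3], 'finger_gap': 0.0}
```

Run:
```python
import cv2,pickle
import numpy as np
a=pickle.load(open('a_top.pkl','rb'))['img'];b=pickle.load(open('b_top.pkl','rb'))['img']
r=lambda i:cv2.resize(i[230:310,440:530,::-1],None,fx=4.4,fy=4.4,interpolation=cv2.INTER_CUBIC)
cv2.imwrite('pics/crop2.png',np.hstack([r(a),r(b)]))
```

```text
(no output)
```

View pics/crop2.png

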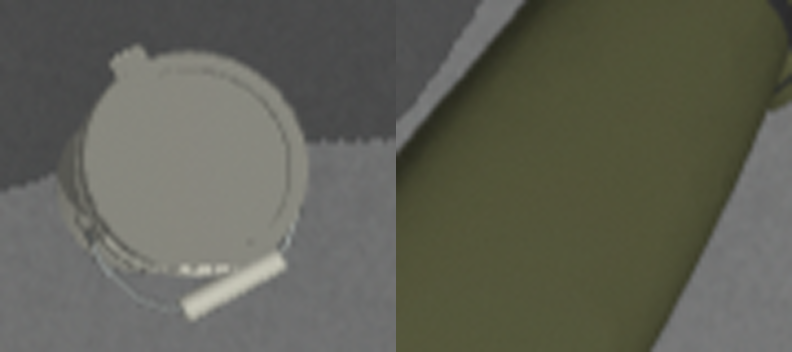

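The right half is hidden by the arm. On the left is pail 3, unchanged from before. Pail 3 pushed with about 1.6 N. I'll do the same at pail 2 to compare.

```bash
python3 -m creep '[0,0,0,12,-40,0,0, 0,0,0,12,-40,0,0,0,0,0,12,-40,0,0,0,0,0,12,-40,0,0,0,0,0,12,-40,0,0,0,0,0,12,-40,0,0,0,0,0,12,-38,0,0,0,0,0,0,0,0,0,0,0,0,0,0,43,0,0,0,0,0,0,43,0,0,0,0,0,0,43,0,0,0,0,0,0,0,0]'; for k in 1 2 3 4 5 6 7 8; do python3 -m creep '[0,0,0,-3,0,0,0, 0,0,0,0,0,0,0]' | grep -E 'ee_pos|ft_f'; done
```

```text
clock: 5.6
ee_pos: [0.6475, -0.0983, 0.0884]
eef_rot: [1.0, -0.001, -0.009, -0.002]
ft_force: [-0.6, -0.1, -0.2]
finger_gap: -0.0002
finger_force: 0.0
ee_pos: [0.6524, -0.0997, 0.101]
ft_force: [0.2, -0.3, 0.2]
ee_pos: [0.6493, -0.0993, 0.101]
ft_force: [0.3, 0.2, 0.6]
ee_pos: [0.6452, -0.0989, 0.0991]
ft_force: [-0.4, -0.4, -0.2]
ee_pos: [0.6419, -0.0988, 0.0982]
ft_force: [-0.4, -1.1, 0.2]
ee_pos: [0.6393, -0.0989, 0.0985]
ft_force: [0.7, -0.6, 0.2]
ee_pos: [0.6363, -0.0989, 0.0986]
ft_force: [1.4, -0.3, 0.7]
ee_pos: [0.6331, -0.0989, 0.0984]
ft_force: [1.3, 0.2, 0.5]
ee_pos: [0.6299, -0.0988, 0.0983]
ft_force: [1.0, -0.0, 1.3]
```

```bash
python3 -m creep '[0,0,0,25,0,0,0, 0,0,0,0,0,-45,0,0,0,0,0,0,-45,0,0,0,0,0,0,-40,0,0,0,0,5,-45,0,0,0,0,0,5,-45,0,0,0,0,0,5,-45,0,0,0,0,0,5,-45,0,0,0,0,0,5,-45,0,0,0,0,0,3,0,0,0,0,0,0,0,0,0,0]';python3 -m creep '[0,0,0,0,0,43,0,0,0,0,0,0,43,0,0,0,0,0,0,37,0,0,0,0,0,0,0,0,0,0,0,0,0,0,0]'; for k in 1 2 3 4 5 6 7 8; do python3 -m creep '[0,0,0,-3,0,0,0, 0,0,0,0,0,0,0]' | grep -E 'ee_pos|ft_f'; done
```

```text
clock: 8.3
ee_pos: [0.683, 0.1269, 0.2274]
eef_rot: [1.0, 0.001, -0.001, 0.0]
ft_force: [-0.0, -0.6, -0.4]
finger_gap: -0.0001
finger_force: 0.0
clock: 8.8
ee_pos: [0.6831, 0.1247, 0.105]
eef_rot: [1.0, -0.001, -0.001, 0.0]
ft_force: [0.4, -0.3, 0.8]
finger_gap: 0.0001
finger_force: 0.0
ee_pos: [0.6821, 0.1259, 0.1089]
ft_force: [-0.4, -0.3, 0.8]
ee_pos: [0.6778, 0.1262, 0.1069]
ft_force: [-0.1, 0.6, -0.9]
ee_pos: [0.6741, 0.1262, 0.1055]
ft_force: [0.5, 0.6, -0.3]
ee_pos: [0.671, 0.1261, 0.1051]
ft_force: [-0.1, 0.7, 0.3]
ee_pos: [0.6691, 0.1261, 0.1058]
ft_force: [2.7, -0.1, 0.5]
ee_pos: [0.6676, 0.1262, 0.1073]
ft_force: [5.3, -0.1, 1.3]
ee_pos: [0.6654, 0.1262, 0.1081]
ft_force: [6.1, 1.0, 3.0]
ee_pos: [0.6624, 0.1263, 0.1082]
ft_force: [7.5, -0.2, 2.6]
```

Pail 1, at (0.593, 0.115), took 5–7 N, while the other two took about 1.5 N, so pail 1 is the full one. I'll back off, go over to its handle side and look from the wrist.

```bash
python3 -m creep '[0,0,0,15,0,0,0, 0,0,0,0,0,-40,0,0,0,0,0,0,-45,0,0,0,0,0,0,-40,0,0,0,0,-42,-6,0,0,0,0,0,-42,-6,0,0,0,0,0,-42,-6,0,0,0,0,0,-42,-6,0,0,0,0,0,-42,-6,0,0,0,0,8.3,0,0,0,0,0,0,8.3,0,0,0,0,0,0,0,0,0,0,0]'; python3 look.py c wrist top
```

```text
clock: 11.6
ee_pos: [0.4637, 0.1563, 0.2303]
eef_rot: [0.99, -0.144, -0.0, 0.0]
ft_force: [-0.1, -0.2, -0.3]
finger_gap: 0.0001
finger_force: 0.0
{'clock': 11.7, 'ee_pos': [0.464, 0.156, 0.23], 'eef_rot': [0.99, -0.143, -0.0, 0.0], 'joints': [0.215, -0.232, 2.012, 0.0, 1.362, 2.073], 'ft_force': [0.091, -0.524, -0.477], 'finger_gap': 0.0}
```

View pics/c_wrist.png

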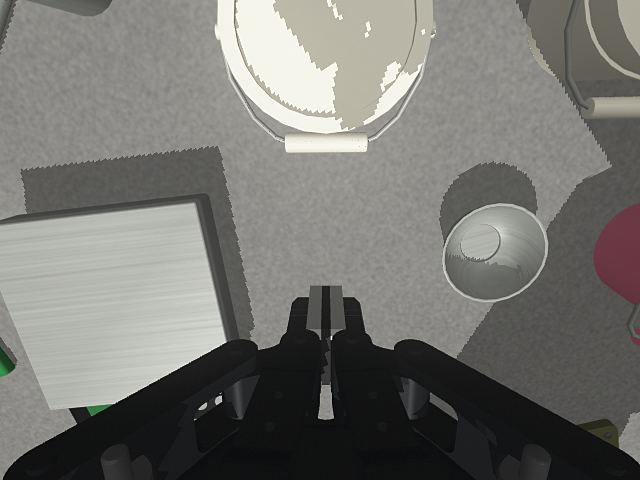

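The wrist view shows pail 1's sleeve from (285,143) to (368,143), which is level in the image, so the yaw is aligned. The bowl is at (495,252) and the scale platform is at the left, both clear.

Run:
```python
import pickle
from geo import *
from plant import env
from scipy.spatial.transform import Rotation as R
c=pickle.load(open('c_wrist.pkl','rb')); o=env.get_obs(); T=R.from_quat(o['eef_rot']); p=np.array(o['ee_pos'])
for z in(.059,.07):
    A,B=[ray(c,u,143,z) for u in(285,368)]; S=(A+B)/2
    print(z,S.round(4),'len',np.linalg.norm(A-B).round(4),'tool mm',(T.inv().apply(S-p)*1000).round(1),'sleeve in tool',T.inv().apply(B-A).round(3))
L=[ray(c,u,v,.112) for u,v in((218,33),(435,33))]; print(L)
print(T.as_matrix().round(3).tolist())
```

```text
0.059 [0.521 0.137 0.059] len 0.067 tool mm [ 59.9   2.3 171.2] sleeve in tool [-0.     0.067  0.   ]
0.07 [0.5215 0.1369 0.07  ] len 0.0646 tool mm [ 60.5   2.3 160.2] sleeve in tool [-0.     0.065  0.   ]
[array([0.60534362, 0.18147248, 0.112     ]), array([0.56743828, 0.05414238, 0.112     ])]
[[0.959, -0.284, -0.001], [-0.284, -0.959, -0.0], [-0.0, 0.0, -1.0]]
```

```bash
python3 -m creep '[0,7.5,0,0,2,0,0,0,7.5,0,0,0,0,0,0,7.5,0,0,0,0,0,0,7.5,0,0,0,0,0,0,7.5,0,0,0,0,0,0,7.5,0,0,0,0,0,0,0,0,0,0,0,0,0,0,0,-32,0,32,0,0,0,0,-32,0,32,0,0,0,0,-32,0,32,0,0,0,0,-20,0,20,0,0,0,0,0,0,0,0]'
python3 - <<'E'
from plant import env
from scipy.spatial.transform import Rotation as R
o=env.get_obs();print(R.from_quat(o['eef_rot']).as_matrix().round(3).tolist(),o['joints'])
E
```

```text
clock: 12.9
ee_pos: [0.4613, 0.1318, 0.086]
eef_rot: [0.924, -0.124, 0.359, 0.049]
ft_force: [0.0, 0.2, 0.1]
finger_gap: 0.0
finger_force: 0.0
[[0.712, -0.264, 0.65], [-0.194, -0.964, -0.18], [0.675, 0.002, -0.738]] [ 0.39691771 -0.3552804   2.49536155 -0.89337758  0.56544902  2.90345227]
```

```bash
cat > st.py <<'E'
import sys
from geo import *
from plant import env
from scipy.spatial.transform import Rotation as R
o=env.get_obs();T=R.from_quat(o['eef_rot']);p=np.array(o['ee_pos'])
if len(sys.argv)>1:
    g=np.array(eval(sys.argv[1])); print('to goal, tool mm',(T.inv().apply(g-p)*1000).round(1))
if len(sys.argv)>2:
    G=R.from_matrix(np.array(eval(sys.argv[2])).T); print('turn deg',np.degrees((T.inv()*G).as_rotvec()).round(1),'then in new frame',(G.inv().apply(g-p)*1000).round(1))
print(o['clock'],p.round(4),T.as_matrix().round(3).tolist(),np.round(o['joints'],2))
E
python3 -m creep '[0,0,-8.2,0,0,0,0,0,0,-8.2,0,0,0,0,0,0,-8.2,0,0,0,0,0,0,-8.2,0,0,0,0,0,0,-8.2,0,0,0,0,0,0,-8.2,0,0,0,0,0,0,-8.2,0,0,0,0,0,0,-8.2,0,0,0,0,0,0,-8.2,0,0,0,0,0,0,-8.2,0,0,0,0,0,0,-8.2,0,0,0,0,0,0,0,0,0,0,0]'
# goal: S - 60mm outward, z .07
python3 st.py '[.521-.0575,.137+.017,.07]' '[[.285,.958,0],[.678,-.202,.707],[.678,-.202,-.707]]'
```

```text
clock: 14.1
ee_pos: [0.4643, 0.1346, 0.0917]
eef_rot: [0.739, 0.566, 0.223, 0.29]
ft_force: [-0.3, -0.9, 0.7]
finger_gap: -0.0002
finger_force: 0.0
to goal, tool mm [ 18.5 -19.   12. ]
turn deg [-2.1 -1.2  1. ] then in new frame [ 18.4 -19.8  10.9]
14.1 [0.4643 0.1346 0.0917] [[0.259, 0.707, 0.658], [0.966, -0.191, -0.175], [0.002, 0.681, -0.732]] [ 0.4  -0.36  2.49 -0.89  0.57  1.33]
```

```bash
python3 -m creep '[-2,-1.2,1,18.4,-19.8,10.9,0,0,0,0,0,-10,10,0,0,0,0,0,-10,10,0,0,0,0,0,0,0,0]'; python3 st.py '[.521-.0144,.137+.0043,.042]' '[[.285,.958,0],[.678,-.202,.707],[.678,-.202,-.707]]'
```

```text
clock: 14.5
ee_pos: [0.4602, 0.1492, 0.0425]
eef_rot: [0.742, 0.555, 0.224, 0.303]
ft_force: [0.1, 0.9, 0.5]
finger_gap: -0.0001
finger_force: 0.0
to goal, tool mm [ 5.5 33.2 33. ]
turn deg [-0.8  0.1  0.2] then in new frame [ 5.6 32.7 33.4]
14.5 [0.4602 0.1492 0.0425] [[0.283, 0.688, 0.668], [0.959, -0.2, -0.2], [-0.004, 0.697, -0.717]] [ 0.47 -0.2   2.49 -1.16  0.55  1.69]
```

```bash
python3 -m creep '[0,0,0,2.8,16,16,0,0,0,0,2.8,12,12,0,0,0,0,0,5,5,0,0,0,0,0,0,0,0]'|grep -E 'pos|ft_f'; python3 -m creep '[0,0,0,0,5.1,-9.6,0,0,0,0,0,5.1,-9.6,0,0,0,0,0,5.1,-9.6,0,0,0,0,0,8.4,-6.9,0,0,0,0,0,8.4,-6.9,0,0,0,0,0,8.4,-6.9,0,0,0,0,0,10.4,-3.1,0,0,0,0,0,10.4,-3.1,0,0,0,0,0,10.4,-3.1,0,0,0,0,0,0,0,0]'; python3 look.py d wrist scene; python3 -c "
import cv2,numpy as np
a=cv2.imread('pics/d_wrist.png');b=cv2.imread('pics/d_scene.png')[180:360,270:510]
cv2.imwrite('pics/d2.png',np.hstack([cv2.resize(a,(400,300)),cv2.resize(b,(400,300))]))"
```

```text
ee_pos: [0.5079, 0.1414, 0.044]
ft_force: [1.1, -0.1, 0.2]
clock: 15.9
ee_pos: [0.5174, 0.1394, 0.1374]
eef_rot: [0.741, 0.555, 0.227, 0.303]
ft_force: [0.6, 0.8, -0.2]
finger_gap: -0.0002
finger_force: 0.0
{'clock': 16.0, 'ee_pos': [0.516, 0.139, 0.135], 'eef_rot': [0.741, 0.555, 0.225, 0.303], 'joints': [0.377, -0.295, 2.367, -0.872, 0.599, 1.283], 'ft_force': [-0.49, -1.319, -0.662], 'finger_gap': -0.0}
```

View pics/d2.png

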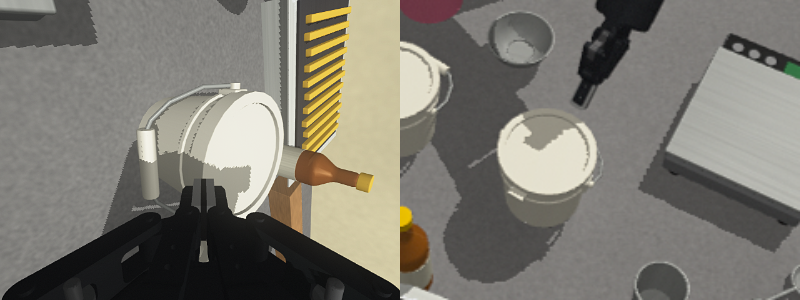

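Run:
```python
import pickle
from geo import *
c=pickle.load(open('d_wrist.pkl','rb'))
y=-.29; ex=np.array([np.cos(y),np.sin(y),0]);ey=np.array([-np.sin(y),np.cos(y),0])
S=np.array([.521,.137,0]);C=S+.072*ex
for ph in(-.5,-.4,-.3,-.2,-.1,0,.2):
    P=C+[0,0,.098]-.082*np.cos(ph)*ex+.082*np.sin(ph)*np.array([0,0,1])
    print(ph,[(proj(c,P+s*ey)/1.6).round(0) for s in(.033,-.033)])
print('ears',[(proj(c,C+[0,0,.098]+s*ey)/1.6).round(0) for s in(.064,-.064)])
p=np.array([.516,.139,.135])
```

```text
-0.5 [array([142., 129.]), array([148., 198.])]
-0.4 [array([143., 131.]), array([149., 202.])]
-0.3 [array([145., 134.]), array([150., 207.])]
-0.2 [array([148., 136.]), array([153., 211.])]
-0.1 [array([153., 138.]), array([158., 216.])]
0 [array([158., 140.]), array([163., 221.])]
0.2 [array([174., 145.]), array([177., 229.])]
ears [array([233.,  91.]), array([228., 213.])]
```

The hook missed: in the wrist view (left) the sleeve is still folded at (148,165), at φ≈-0.4. The pail is unmoved and the scene view (right) shows it standing. I'll retry deeper and lower, lifting straight up first.

```bash
python3 -m creep '[0,0,0,0,-18,-18,0,0,0,0,0,-18,-18,0,0,0,0,0,-24,24,0,0,0,0,0,-24,24,0,0,0,0,0,-23,23,0,0,0,0,0,0,0,0]'|grep -E 'pos|ft_f';python3 st.py '[.521-.0048,.137+.0014,.034]' '[[.285,.958,0],[.678,-.202,.707],[.678,-.202,-.707]]'
```

```text
ee_pos: [0.4619, 0.1513, 0.0288]
ft_force: [-0.7, -0.4, -0.2]
to goal, tool mm [ 2.8 43.8 34.8]
turn deg [-1.2  0.3  0.7] then in new frame [ 3.1 43.1 35.7]
16.6 [0.4619 0.1513 0.0288] [[0.281, 0.695, 0.662], [0.96, -0.195, -0.203], [-0.012, 0.692, -0.721]] [ 0.47 -0.15  2.48 -1.2   0.54  1.74]
```

```bash
python3 -m creep '[-1,0,0.7,1,12,10,0,0,0,0,1,12,9,0,0,0,0,1,10,9,0,0,0,0,0,9,7,0,0,0,0,0,0,0,0,0,0,0,0,0,0,0]'|grep -E 'pos|ft_f'; python3 -m creep '[0,0,0,0,7,-7,0,0,0,0,0,7,-7,0,0,0,0,0,7,-7,0,0,0,0,0,7,-7,0,0,0,0,0,0,0,0]'; python3 look.py e wrist; python3 -c "
import cv2
cv2.imwrite('pics/e2.png',cv2.resize(cv2.imread('pics/e_wrist.png'),(400,300)))"
```

```text
ee_pos: [0.5208, 0.1401, 0.0416]
ft_force: [0.2, 0.1, -0.1]
clock: 17.7
ee_pos: [0.5197, 0.1406, 0.0813]
eef_rot: [0.741, 0.549, 0.232, 0.308]
ft_force: [-3.7, 1.9, -1.2]
finger_gap: -0.0001
finger_force: 2.0
{'clock': 17.75, 'ee_pos': [0.519, 0.14, 0.081], 'eef_rot': [0.742, 0.549, 0.232, 0.308], 'joints': [0.382, -0.172, 2.388, -1.097, 0.519, 1.553], 'ft_force': [-4.455, 0.545, 0.051], 'finger_gap': 0.0}
```

View pics/e2.png

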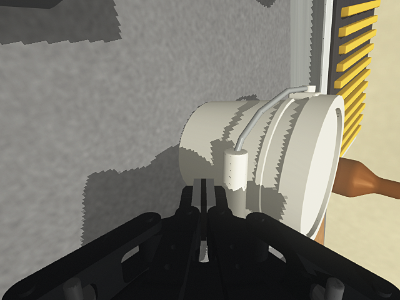

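The sleeve now rests on the finger at (235,180) and the handle is rising. I'll follow the arc upward.

```bash
python3 -m creep '[0,0,0,0,3.3,-8.5,0,0,0,0,0,3.3,-8.5,0,0,0,0,0,3.3,-8.5,0,0,0,0,0,0,0,0]'|grep -E 'pos|ft_f';python3 -m creep '[0,0,0,0,10.4,-3.1,0,0,0,0,0,10.4,-3.1,0,0,0,0,0,10.4,-3.1,0,0,0,0,0,10.8,1.2,0,0,0,0,0,10.8,1.2,0,0,0,0,0,10.8,1.2,0,0,0,0,0,0,0,0]';  python3 look.py f wrist; python3 -c "
import cv2
cv2.imwrite('pics/f2.png',cv2.resize(cv2.imread('pics/f_wrist.png'),(400,300)))"
```

```text
ee_pos: [0.5091, 0.1436, 0.106]
ft_force: [-4.0, 2.2, -0.1]
clock: 18.85
ee_pos: [0.5494, 0.1313, 0.1562]
eef_rot: [0.742, 0.549, 0.232, 0.309]
ft_force: [-5.4, 1.6, 3.6]
finger_gap: -0.0002
finger_force: 2.8
{'clock': 18.9, 'ee_pos': [0.549, 0.131, 0.155], 'eef_rot': [0.742, 0.549, 0.232, 0.308], 'joints': [0.335, -0.261, 2.309, -0.86, 0.581, 1.246], 'ft_force': [-4.753, 0.486, 3.282], 'finger_gap': -0.0}
```

View pics/f2.png

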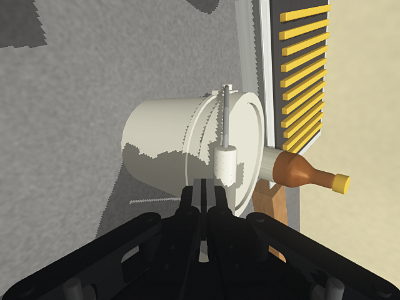

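Run:
```python
import pickle
from geo import *
c=pickle.load(open('f_wrist.pkl','rb'))
y=-.29; ex=np.array([np.cos(y),np.sin(y),0]);ey=np.array([-np.sin(y),np.cos(y),0])
for s in(0,.01,.02,.03):
  C=np.array([.521,.137,0])+(.072+s)*ex
  print(s,'ear',(proj(c,C+[0,0,.098]+.064*ey)/1.6).round(0),'lid left/right edge',[(proj(c,C+[0,0,.12]+.0635*d)/1.6).round(0) for d in(ex,-ex)])
  for ph in(.4,.7,1.,1.3):
    P=C+[0,0,.098]-.082*np.cos(ph)*ex+.082*np.sin(ph)*np.array([0,0,1])
    print('  ',ph,[(proj(c,P+k*ey)/1.6).round(0) for k in(.033,-.033)])
```

```text
0 ear [190.  93.] lid left/right edge [array([249., 152.]), array([146., 193.])]
   0.4 [array([133., 156.]), array([142., 248.])]
   0.7 [array([172., 159.]), array([177., 254.])]
   1.0 [array([215., 158.]), array([214., 252.])]
   1.3 [array([252., 153.]), array([246., 243.])]
0.01 ear [198.  92.] lid left/right edge [array([254., 150.]), array([158., 189.])]
   0.4 [array([147., 152.]), array([155., 241.])]
   0.7 [array([185., 155.]), array([188., 247.])]
   1.0 [array([226., 154.]), array([224., 245.])]
   1.3 [array([260., 149.]), array([254., 236.])]
0.02 ear [206.  92.] lid left/right edge [array([259., 148.]), array([169., 184.])]
   0.4 [array([161., 149.]), array([166., 234.])]
   0.7 [array([197., 151.]), array([199., 239.])]
   1.0 [array([236., 150.]), array([233., 237.])]
   1.3 [array([268., 146.]), array([261., 229.])]
0.03 ear [213.  91.] lid left/right edge [array([263., 146.]), array([179., 180.])]
   0.4 [array([173., 146.]), array([177., 228.])]
   0.7 [array([208., 148.]), array([208., 233.])]
   1.0 [array([245., 147.]), array([241., 231.])]
   1.3 [array([276., 143.]), array([268., 223.])]
```

The handle is up at about 50°, with the sleeve at (226,165). The pail slid roughly 30 mm forward and is still standing. I'll back off along the tool axis, open partly and look again before grasping.

```bash
python3 -m creep '[0,0,0,0,0,-20,0,0,0,0,0,0,-35,0,0,0,0,0,0,-20,0.6,0,0,0,0,5,0,0.6,0,0,0,0,0,0,0.6,0,0,0,0,0,0,0.6]'; python3 look.py g wrist scene; python3 -c "
import cv2,numpy as np
a=cv2.imread('pics/g_wrist.png');b=cv2.imread('pics/g_scene.png')[180:360,270:510]
cv2.imwrite('pics/g2.png',np.hstack([cv2.resize(a,(480,360)),cv2.resize(b,(320,240))[:,:] if 0 else cv2.copyMakeBorder(cv2.resize(b,(320,240)),0,120,0,0,0)]))"; python3 st.py
```

```text
clock: 19.5
ee_pos: [0.5003, 0.145, 0.2097]
eef_rot: [0.742, 0.549, 0.231, 0.308]
ft_force: [0.1, 0.1, -0.3]
finger_gap: 0.051
finger_force: 0.0
{'clock': 19.6, 'ee_pos': [0.5, 0.145, 0.209], 'eef_rot': [0.742, 0.549, 0.23, 0.308], 'joints': [0.413, -0.444, 2.34, -0.749, 0.741, 1.145], 'ft_force': [0.449, -0.378, -0.274], 'finger_gap': 0.051}
19.6 [0.5001 0.1449 0.2093] [[0.29, 0.673, 0.68], [0.957, -0.207, -0.204], [0.003, 0.71, -0.704]] [ 0.41 -0.44  2.34 -0.75  0.74  1.15]
```

View pics/g2.png

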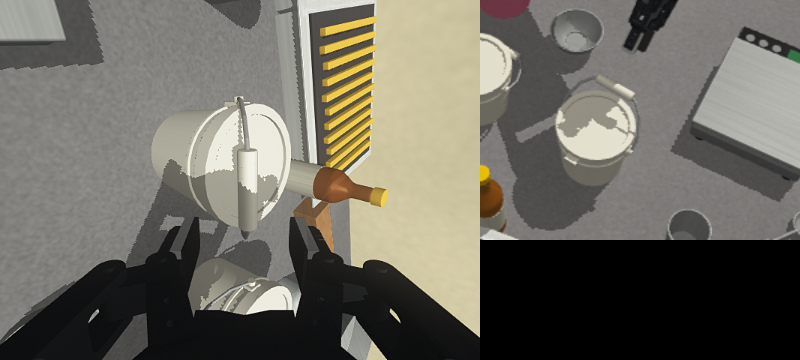

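The wrist view (left) shows the sleeve between (247,150) and (248,228), between the open fingers. The scene crop (right) shows it at (600,80)–(632,95), with the handle standing up and the pail upright. I'll triangulate the sleeve.

Run:
```python
import pickle,cv2
from geo import *
from plant import env
from scipy.spatial.transform import Rotation as R
w=pickle.load(open('g_wrist.pkl','rb'));s=pickle.load(open('g_scene.pkl','rb'))
P=[c['mtx']@np.c_[c['R'],c['t']] for c in(w,s)]
o=env.get_obs();T=R.from_quat(o['eef_rot']);p=np.array(o['ee_pos'])
k=4/3
def tri(a,b):
    X=cv2.triangulatePoints(P[0],P[1],np.array(a,float)*k,np.array([(b[0]-480)/k+270-0,b[1]/k+180],float)*1.);X=X[:3,0]/X[3]
    print(X.round(4),'tool',(T.inv().apply(X-p)*1000).round(1),'reproj',[ (proj(c,X)).round(1) for c in (w,s)])
    return X
tri((247.5,188),(616,87.5));A=tri((247,150),(632,95));B=tri((248,228),(600,80));print(np.linalg.norm(A-B))
```

```text
[0.5518 0.1341 0.1611] tool [ 4.5  2.8 71.3] reproj [array([329.6, 247.9]), array([371.8, 245.4])]
[0.5585 0.1623 0.1627] tool [33.4  2.6 69. ] reproj [array([329.4, 200.3]), array([384. , 251.3])]
[0.5441 0.1045 0.1599] tool [-26.    2.9  72.9] reproj [array([329.4, 293.7]), array([359.3, 239. ])]
0.059597942966855694
```

```bash
python3 -m creep '[0,0,0,2,1.5,30,0.6,0,0,0,2,1.5,30,0.6,0,0,0,0,0,18,0.6,0,0,0,0,0,0,0.6,0,0,0,0,0,0,0,0,0,0,0,0,0,0,0,0,0,0,0,0,0,0,0,0,0,0,0,0]' 70; python3 st.py '[.552,.134,.161]'
```

```text
clock: 20.4
ee_pos: [0.5566, 0.1333, 0.1592]
eef_rot: [0.741, 0.549, 0.232, 0.308]
ft_force: [-0.5, 0.3, 1.6]
finger_gap: 0.0139
finger_force: 68.2
to goal, tool mm [-0.7 -2.  -4.5]
20.4 [0.5566 0.1333 0.1592] [[0.289, 0.671, 0.683], [0.957, -0.207, -0.202], [0.006, 0.712, -0.702]] [ 0.33 -0.25  2.29 -0.85  0.58  1.24]
```

Gripped. Next I swing the handle to vertical about the hinge.

```bash
python3 -m creep '[8,0,0,0,10.5,0,0,8,0,0,0,10.5,0,0,8,0,0,0,10.5,0,0,0,0,0,0,0,0,0]'|grep -E 'pos|ft_f|gap';python3 -m creep '[8,0,0,0,10.5,0,0,8,0,0,0,10.5,0,0,0,0,0,0,0,0,0,0,0,0,0,0,0,0]'; python3 look.py h scene; python3 -c "
import cv2
cv2.imwrite('pics/h2.png',cv2.resize(cv2.imread('pics/h_scene.png')[120:360,230:550],(480,360)))"; python3 st.py
```

```text
ee_pos: [0.5801, 0.124, 0.1768]
ft_force: [0.4, 0.8, -7.9]
finger_gap: 0.0139
clock: 21.2
ee_pos: [0.5959, 0.1188, 0.181]
eef_rot: [0.803, 0.592, 0.038, 0.053]
ft_force: [-2.7, 1.4, -5.0]
finger_gap: 0.0138
finger_force: 71.1
{'clock': 21.25, 'ee_pos': [0.595, 0.119, 0.181], 'eef_rot': [0.803, 0.592, 0.038, 0.053], 'joints': [0.134, 0.012, 1.877, -0.062, 1.134, 0.456], 'ft_force': [-1.065, 0.305, -5.364], 'finger_gap': 0.014}
21.25 [0.5952 0.1191 0.1808] [[0.295, 0.947, 0.124], [0.956, -0.292, -0.04], [-0.001, 0.131, -0.991]] [ 0.13  0.01  1.88 -0.06  1.13  0.46]
```

View pics/h2.png

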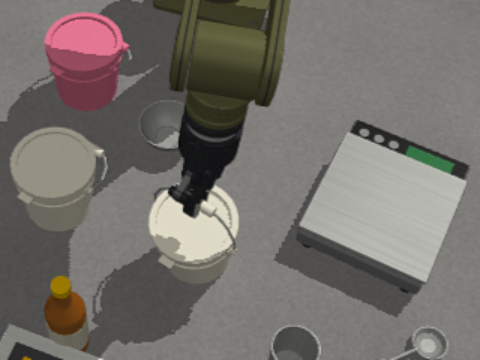

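The handle stands vertical over the lid in the gripper, and the pail is upright at about (195,230) in the crop. Now I lift.

```bash
python3 -m creep '[0,0,0,0,1.3,-9.9,0,0,0,0,0,1.3,-9.9,0,0,0,0,0,1.3,-9.9,0,0,0,0,0,0,0,0,0,0,0,0,0,0,0]' | grep -E 'pos|ft_f|gap|rot'; python3 -m creep '[0,0,0,0,2,-15,0,0,0,0,0,2.6,-20,0,0,0,0,0,2.6,-20,0,0,0,0,0,2,-15,0,0,0,0,0,0,0,0,0,0,0,0,0,0,0]'; python3 st.py '[.421,.371,.281]'
```

```text
ee_pos: [0.5973, 0.1189, 0.2135]
eef_rot: [0.803, 0.592, 0.04, 0.053]
ft_force: [-0.2, -0.1, -8.8]
finger_gap: 0.0137
clock: 22.35
ee_pos: [0.5969, 0.1189, 0.2832]
eef_rot: [0.803, 0.592, 0.039, 0.053]
ft_force: [-1.2, -0.1, -9.8]
finger_gap: 0.0138
finger_force: 70.6
to goal, tool mm [ 189.  -240.7  -29.5]
22.35 [0.5969 0.1189 0.2832] [[0.295, 0.947, 0.126], [0.955, -0.293, -0.038], [0.001, 0.131, -0.991]] [ 0.13 -0.06  1.77 -0.06  1.31  0.44]
```

```bash
python3 -m creep '[0,0,0,3,-4,-0.5,0,0,0,0,6,-8,-1,0,0,0,0,9,-11.5,-1.4,0,0,0,0,9,-11.5,-1.4,0,0,0,0,9,-11.5,-1.4,0,0,0,0,9,-11.5,-1.4,0,0,0,0,9,-11.5,-1.4,0,0,0,0,9,-11.5,-1.4,0,0,0,0,9,-11.5,-1.4,0,0,0,0,9,-11.5,-1.4,0,0,0,0,9,-11.5,-1.4,0,0,0,0,9,-11.5,-1.4,0]' >/dev/null; python3 -m creep '[0,0,0,9,-11.5,-1.4,0,0,0,0,9,-11.5,-1.4,0,0,0,0,9,-11.5,-1.4,0,0,0,0,9,-11.5,-1.4,0,0,0,0,9,-11.5,-1.4,0,0,0,0,9,-11.5,-1.4,0,0,0,0,9,-11.5,-1.4,0,0,0,0,9,-11.5,-1.4,0,0,0,0,8,-10,-1.3,0,0,0,0,6,-7,-0.9,0,0,0,0,4,-4.7,-0.6,0,0,0,0,0,0,0,0]'; python3 -m creep '[0,0,0,0,0,0,0,0,0,0,0,0,0,0,0,0,0,0,0,0,0,0,0,0,0,0,0,0,0,0,0,0,0,0,0]'>/dev/null; python3 look.py i wrist scene top;  python3 st.py '[.421,.371,.281]'; python3 -c "
import cv2,numpy as np
b=cv2.imread('pics/i_scene.png')[90:330,380:620];a=cv2.imread('pics/i_top.png')[200:360,110:270]
cv2.imwrite('pics/i2.png',np.hstack([cv2.resize(b,(400,400)),cv2.resize(a,(400,400))]))"
```

```text
clock: 24.75
ee_pos: [0.4206, 0.3717, 0.2809]
eef_rot: [0.803, 0.593, 0.039, 0.053]
ft_force: [-0.3, -0.2, -9.1]
finger_gap: 0.0137
finger_force: 70.7
{'clock': 25.4, 'ee_pos': [0.421, 0.371, 0.281], 'eef_rot': [0.803, 0.592, 0.039, 0.053], 'joints': [0.678, -0.133, 1.845, -0.111, 1.356, 0.997], 'ft_force': [-0.057, 0.052, -9.09], 'finger_gap': 0.014}
to goal, tool mm [ 0.1 -0.1 -0.1]
25.4 [0.4211 0.3709 0.281 ] [[0.295, 0.947, 0.126], [0.955, -0.293, -0.038], [0.001, 0.131, -0.991]] [ 0.68 -0.13  1.85 -0.11  1.36  1.  ]
```

View pics/i2.png

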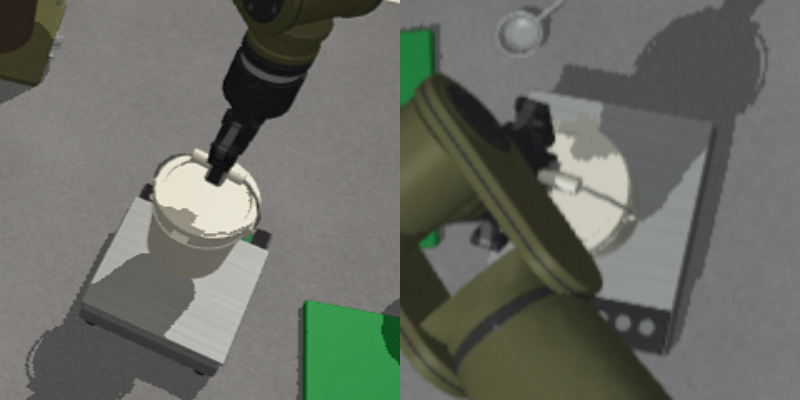

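The pail hangs upright over the platform. In the scene crop the lid centre is near (206,197), and in the top crop the right ear is at (630,215). I'll estimate the pail centre from both.

Run:
```python
import pickle
from geo import *
s=pickle.load(open('i_scene.pkl','rb'));t=pickle.load(open('i_top.pkl','rb'))
ey=np.array([.295,.955,0])
for b in(.095,.105):
    print(b,'scene',ray(s,380+206/1.667,90+197/1.667,b+.115).round(3),'top',(ray(t,110+230/2.5,200+215/2.5,b+.098)+.066*ey).round(3))
```

```text
0.095 scene [0.407 0.373 0.21 ] top [0.413 0.374 0.193]
0.105 scene [0.415 0.372 0.22 ] top [0.412 0.371 0.203]
```

```bash
python3 -m creep '[0,0,0,2.4,6.3,10.9,0,0,0,0,0,-1.3,9.9,0,0,0,0,0,-1.3,9.9,0,0,0,0,0,0,0,0,0,0,0,0,0,0,0]'|grep -E 'pos|ft_f'; for k in 1 2 3; do python3 -m creep '[0,0,0,0,-0.4,3,0,0,0,0,0,0,0,0,0,0,0,0,0,0,0]'|grep -E 'pos|ft_f'; done
```

```text
ee_pos: [0.4286, 0.3707, 0.2498]
ft_force: [-1.1, 0.7, -9.0]
ee_pos: [0.4291, 0.371, 0.2483]
ft_force: [0.2, -0.2, -8.0]
ee_pos: [0.4289, 0.3708, 0.2447]
ft_force: [0.3, -1.0, -8.5]
ee_pos: [0.4289, 0.3708, 0.2416]
ft_force: [0.2, -0.4, -9.2]
```

```bash
for k in 1 2 3 4 5; do python3 -m creep '[0,0,0,0,-0.3,2,0,0,0,0,0,0,0,0,0,0,0,0,0,0,0]'|grep -E 'pos|ft_f'; done
```

```text
ee_pos: [0.429, 0.3709, 0.2398]
ft_force: [0.3, 0.4, -9.1]
ee_pos: [0.4289, 0.3709, 0.2377]
ft_force: [-0.7, 0.6, -9.2]
ee_pos: [0.4289, 0.3709, 0.2357]
ft_force: [0.1, -0.8, -9.6]
ee_pos: [0.4289, 0.371, 0.2337]
ft_force: [-0.2, -0.8, -8.7]
ee_pos: [0.4289, 0.3709, 0.2316]
ft_force: [1.1, 0.1, -9.2]
```

```bash
for k in 1 2 3 4 5 6; do python3 -m creep '[0,0,0,0,-0.2,1.5,0,0,0,0,0,0,0,0,0,0,0,0,0,0,0]'|grep -E 'pos|ft_f'; done
```

```text
ee_pos: [0.429, 0.3712, 0.2305]
ft_force: [0.7, 0.2, -8.1]
ee_pos: [0.4294, 0.3717, 0.2302]
ft_force: [-1.1, 0.9, -2.3]
ee_pos: [0.4299, 0.3722, 0.2298]
ft_force: [-0.6, 4.6, 5.7]
ee_pos: [0.4304, 0.3727, 0.2295]
ft_force: [-1.2, 4.3, 8.8]
ee_pos: [0.4308, 0.3731, 0.2293]
ft_force: [-1.7, 4.5, 11.7]
ee_pos: [0.4313, 0.3733, 0.2291]
ft_force: [-1.2, 3.2, 15.8]
```

It has landed and is pressing a little, so I ease back up until unloaded.

```bash
for k in 1 2 3; do python3 -m creep '[0,0,0,0,0.3,-2,0,0,0,0,0,0,0,0]'|grep -E 'pos|ft_f'; done; python3 look.py j top; python3 st.py
```

```text
ee_pos: [0.4308, 0.3729, 0.2294]
ft_force: [-0.6, 4.6, 10.6]
ee_pos: [0.4302, 0.3722, 0.2296]
ft_force: [-0.7, 4.1, 7.4]
ee_pos: [0.4296, 0.3715, 0.2299]
ft_force: [0.6, 4.1, 4.8]
{'clock': 30.75, 'ee_pos': [0.43, 0.372, 0.23], 'eef_rot': [0.803, 0.592, 0.041, 0.053], 'joints': [0.669, -0.089, 1.891, -0.113, 1.263, 0.999], 'ft_force': [-0.589, 3.235, 6.05], 'finger_gap': 0.014}
30.75 [0.4297 0.3715 0.2299] [[0.295, 0.947, 0.128], [0.955, -0.293, -0.036], [0.003, 0.133, -0.991]] [ 0.67 -0.09  1.89 -0.11  1.26  1.  ]
```

```bash
python3 -m creep '[0,0,0,0,0.3,-2,0,0,0,0,0,0,0,0]'|grep -E 'pos|ft_f'; python3 -m creep '[0,0,0,0,0,0,0.15,0,0,0,0,0,0,0.3,0,0,0,0,0,0,0.6,0,0,0,0,0,0,0.6,0,0,0,0,0,0,0.6]' 20 | grep -E 'pos|ft_f|gap'; python3 -m creep '[0,0,0,0,1.3,-9.9,0.6,0,0,0,0,2.6,-20,0.6,0,0,0,0,4,-30,0.6,0,0,0,0,5,-40,0.6,0,0,0,0,5,-40,0.6,0,0,0,0,-40,0,0.6,0,0,0,0,-45,0,0.6,0,0,0,0,-45,0,0.6,0,0,0,0,-45,0,0.6,0,0,0,0,0,0,0.6]'; python3 look.py k top scene; python3 -c "
import cv2,numpy as np
b=cv2.imread('pics/k_scene.png')[80:360,130:570];a=cv2.imread('pics/k_top.png')[140:360,120:540]
cv2.imwrite('pics/k2.png',np.hstack([cv2.resize(b,(400,255)),cv2.resize(a[:,:],(400,255))]) if 0 else np.vstack([cv2.resize(b,(540,300))[:, :],cv2.resize(a,(540,283))]))"
```

```text
ee_pos: [0.429, 0.3708, 0.2303]
ft_force: [0.3, 3.0, 0.3]
ee_pos: [0.4289, 0.3707, 0.2305]
ft_force: [-0.6, 0.3, 0.7]
finger_gap: 0.0513
clock: 32.45
ee_pos: [0.2587, 0.4233, 0.3491]
eef_rot: [0.801, 0.595, 0.039, 0.052]
ft_force: [0.6, -0.0, -0.7]
finger_gap: 0.0513
finger_force: 0.0
{'clock': 32.55, 'ee_pos': [0.262, 0.423, 0.35], 'eef_rot': [0.802, 0.593, 0.04, 0.053], 'joints': [0.975, -0.284, 1.86, -0.126, 1.525, 1.275], 'ft_force': [0.043, -0.224, 0.293], 'finger_gap': 0.051}
```

View pics/k2.png

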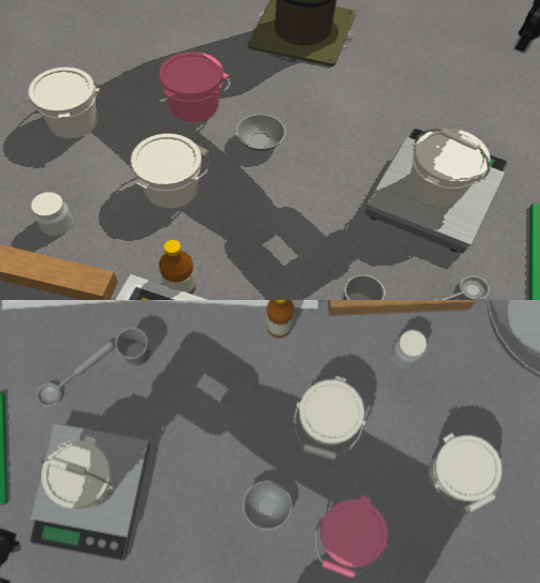

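The pail stands upright on the scale with its lid at crop (76,475). Everything else is in place. I'll check the centring numerically.

Run:
```python
import pickle,cv2
from geo import *
t=pickle.load(open('k_top.pkl','rb'));s=pickle.load(open('k_scene.pkl','rb'))
print('top lid',ray(t,179.1,276.1,.175).round(3))
print('scene lid',ray(s,130+451*440/540,80+156*280/300,.173).round(3))
C=np.array([.421,.371,.055])
print('other pails', ray(t,120+332/1.2857,140+112/1.2857,.12).round(3), ray(t,120+467/1.2857,140+168/1.2857,.12).round(3))
im=t['img'][220:360,120:260,::-1].copy(); im=cv2.resize(im,None,fx=4,fy=4,interpolation=cv2.INTER_CUBIC)
for z,r,col in((.175,.0635,(0,0,255)),(.055,.052,(255,0,0))):
    L=ray(t,179.1,276.1,.175)
    for a in np.linspace(0,6.28,40):
        q=(proj(t,[L[0]+r*np.cos(a),L[1]+r*np.sin(a),z])-[120,220])*4; cv2.circle(im,tuple(int(v) for v in q),1,col,-1)
cv2.imwrite('pics/l.png',im)
```

```text
top lid [0.419 0.371 0.175]
scene lid [0.427 0.374 0.173]
other pails [ 0.553 -0.112  0.12 ] [ 0.443 -0.372  0.12 ]
```

View pics/l.png

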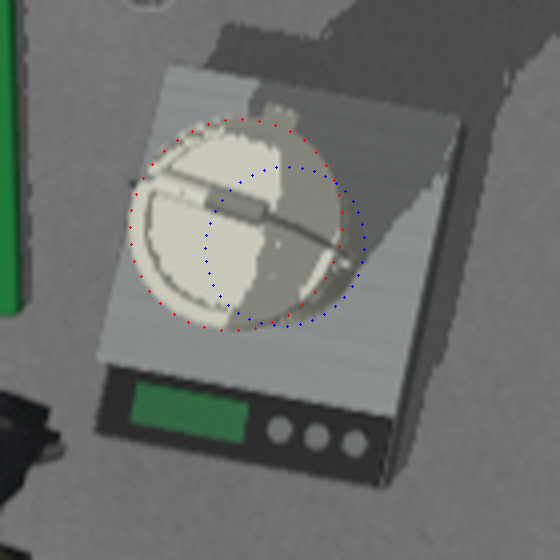

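The lid circle fits. The pail's base centre (285,247) is within a few mm of the platform centre (282,241), so I'm handing in.

```bash
python3 -c "
from plant import job
print(job.finish_job())"
```

```text
the job is handed in; nothing more can be done
None
```

I carried the full pail (the left one, at about x 0.59, y 0.12) by its raised handle to the scale and let go; it stands upright within a few mm of the platform centre. The two empty pails slid about 1 cm when I pushed them to feel their weight and are still standing; nothing else was disturbed.

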